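# Walk the heavy box back to its batten

## Robot

A 7-joint arm with a two-finger parallel gripper is mounted at the origin on a cart in front of the work surface, level with it; the furniture and walls round the work are solid. World frame = base frame: x ahead of the robot, y to its left, z up, the work surface at z = 0. Lengths are in m, angles in rad, forces in N, time in s.
With the tool pointing down it reaches from about 0.4 to 0.85 m from the base axis. Payload 10.4 kg.
Tool frame: the origin (TCP) lies at the very end of the fingers, on their centre line; the grasp point (between the pads) lies manip.grasp_offset behind it (manip.grasp_offset is the distance from the TCP to the grasp point, in m); z points along the fingers, x is the direction in which the jaws open and shut, and the axes are right-handed (so a half turn about z gives the same grasp; the last joint's range is limited). The gripper opens to 85 mm and grips with 20 to 120 N. Pads are 22 mm wide; open, the fingers measure 114 mm over their backs; the gripper's body (76 mm by 85 mm) begins 54 mm behind the grasp point. The pads swing forward as they close: fully open they stand 13 mm farther back than shut.
Start: joints at [-1.197, 0.332, -0.065, 1.46, 0.022, 1.35, -0.088], TCP at [0.242, 0.576, 0.231] pointing down, gripper open.
Joint ranges: [-2.6, 2.6], [-0.5, 2.12], [-1.47, 1.34], [0.16, 2.42], [-1.27, 4.41], [0.06, 2.06], [-2.6, 2.6]. Speed limits (rad/s): [2.22, 2.22, 2.79, 2.79, 3.14, 3.14, 3.14].

## Interface

Orientations are given as a unit quaternion [x, y, z, w].
In Python, from workcell import manip gives the robot as it stands.
- The arm moves only by the shell command python3 -m crank 'ROWS' [FORCE]. ROWS is JSON, a list that holds one entry, the list of rows, each a list of 7 numbers: the shift along the world's x, y, z in units of 60 mm (1.0 is 60 mm), then the turn, a rotation vector about the world's x, y, z in units of 5 degrees (1.0 is 5 degrees), then the finger opening in mm, from 0 to 85.4. A call has 1 to 8 rows; each row shifts and turns the commanded pose from where the row before left it; what a row does not reach is not made up. A row lasts 1/8 s, in which the tool goes at most 62.5 mm and 10.7 degrees, less where a joint would pass 70% of its speed; a pose out of reach is approached as far as the arm can. A call is refused whole if a number of a shift passes 1 or a number of a turn 1, either way. A call with a gripper value outside its range is refused whole. The fingers move at their own pace and stop on an object; FORCE is the grip in N (left out, the last holds). Time passes only in rows, so rows that do not move let the fingers close. It gives the time, the measured TCP pose, the force and the opening at its end, in the units of the state.
- manip.get_obs(): the state, without advancing time (a new reading comes with each control period).
- manip.camera(name): name is "scene" or "top"; returns (picture, depth): 400x640x3 uint8, blue, green, red; 400x640 float32, m along the optical axis (not along the pixel's ray), 0 where there is no reading.
- manip.get_calibration(name): a dict with "fx", "fy", "cx", "cy" (pixels), "k1" (the pictures are not rectified: a ray, as slopes to the right and down, at radius r is drawn at 1 + k1 r^2 times it, then the intrinsics apply), "rvec" (rotation vector, rad) and "tvec" (3), from world to camera coordinates, as OpenCV has them. Camera axes: x right, y down, z forward; pixel columns grow to the right and rows downward; lengths in m; the calibration is good to about 2 mm. A picture is of the moment at which its call begins. get_calibration takes no time and is no camera call.
- manip.hand_in(): hands the job in, once; it reports no verdict.
The state is a dict: "clock": time; "joint_pos": joint angles; "joint_velocities": joint speeds; "tau": joint torques, N m; "position": TCP position; "ee_rot": TCP orientation; "ft_force": force on the tool from outside, world axes, zero at the start; "torque": the same for the moment, N m; "grip_width": opening from 0.0 (shut) to 1.0 (fully open).
Only numpy, scipy, OpenCV 4.12 (cv2) and the standard library are available. Lean on these libraries where they do the work, as an engineer would, in place of code of your own. Each camera call takes 0.05 s, during which the arm holds its last target.

## Task

Walk the heavy walnut box that stands between the two vases away from you, back to the dark batten screwed to the bench behind it, by pushing on the near face close to its corners in turn: first the left corner until the box is skewed by some ten degrees, then the right corner, and so on. Never push in the middle of the box and never swing it more than about twenty degrees from square. It must end with its back against the batten, square to it and centred on it; leave it there and do not disturb the two vases.

Things in the scene. Friction and masses are not known exactly. Their poses are not given: they have to be found in the camera images.
- walnut_box: closed walnut box, brass catch on the near face; 97 mm high, 1 kg, loose, slides at 5 to 20 N; push 60 to 90 mm up, so that the gripper clears the lid. Origin: centre of underside; x from near face to back, y left, z up. Near wall at x = -76 mm (lid, z 87 to 97, overhangs it 4 mm), back wall at +74 mm, side walls at y = +-115 mm. Starts 80 to 110 mm short of the batten, nearly square to it and centred.
- batten: straight dark wooden batten with two screws, fixed to the bench behind the box: 28 mm deep (x), 240 mm long (y), 30 mm high. Origin: centre of underside; x across it, away from the robot, y along it to the left. The box comes up against its face at x = -14 mm; with the box home, the box's origin is at x = -88 mm, y = 0 in this frame.
- tall_vase: tall turned wooden vase, 120 mm in diameter, 217 mm high, standing loose to one side of the box's way; origin at the centre of its underside, z up. To be left alone.
- pale_vase: pale round turned vase with a flared rim, 150 mm in diameter, 152 mm high, standing loose on the other side of the box's way; origin at the centre of its underside, z up. To be left alone.
Not all that is in view belongs to the job. What is shaped like the batten but pink is not meant.

How it is judged:
By the outcome, as a careful person would: the job done as asked, in the order asked, and still so for the second after the job is handed in, with the robot touching nothing.
It also fails if it takes over 56 s, if anything falls off the work surface, if the arm or the gripper's body presses on something with over 40 N, if the wrist force passes 120 N, or if a joint passes its speed limit or range.

## Working session

There is one attempt and no reset: what is moved stays moved. The work goes in short steps, Python scripts to look and compute and a shell command to move; the robot and the scene stay as the last step left them, time stands still between calls to the robot, and variables do not carry over. Pictures are saved under pics/ and viewed, and the job is handed in when it is done.

```bash
mkdir -p pics; ls; python3 - <<'E'
from workcell import manip
import cv2
o=manip.get_obs();print(o); print(manip.grasp_offset)
for n in("scene","top"):
    p,d=manip.camera(n);cv2.imwrite(f"pics/{n}0.png",p);print(manip.get_calibration(n))
    import numpy as np;np.save(f"pics/{n}0.npy",d)
E
```

```text
pics
{'clock': 0.0, 'joint_pos': array([-1.19663014,  0.33284058, -0.06469297,  1.46096536,  0.021597  ,
        1.34988618, -0.08852089]), 'joint_velocities': array([ 0.00120881,  0.00097063,  0.00048621, -0.00132974, -0.00023522,
        0.00071981, -0.00147346]), 'tau': array([-8.36077270e-04, -6.25402522e+01,  4.86072991e-02, -3.91633737e+01,
        1.61548209e-02,  9.29664209e-03,  1.06090479e-05]), 'position': array([0.24138455, 0.57609217, 0.23052397]), 'ee_rot': array([ 8.32599326e-01,  5.53875319e-01, -5.65685964e-04,  4.15811827e-04]), 'ft_force': array([-0.20978857,  0.46508124,  0.72261406]), 'torque': array([-0.00251222, -0.01560637,  0.00324918]), 'grip_width': 1.0016598210710967}
0.0187
{'fx': 458.50839529039536, 'fy': 458.50839529039536, 'cx': 318.2488032306489, 'cy': 190.1171805498702, 'k1': -0.07299375269309381, 'rvec': array([ 2.33880486,  0.54841448, -0.2197084 ]), 'tvec': array([-0.47677732, -0.16334049,  1.4912524 ])}
{'fx': 434.0741221158024, 'fy': 434.0741221158024, 'cx': 318.8335562680183, 'cy': 201.017010469184, 'k1': 0.03810845879926408, 'rvec': array([ 2.14071548, -2.19573844,  0.05657333]), 'tvec': array([-0.00655721,  0.52005112,  1.25870295])}
```

View pics/scene0.png

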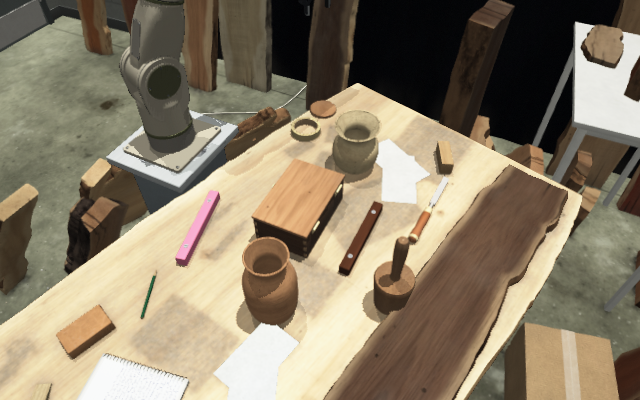

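View pics/top0.png

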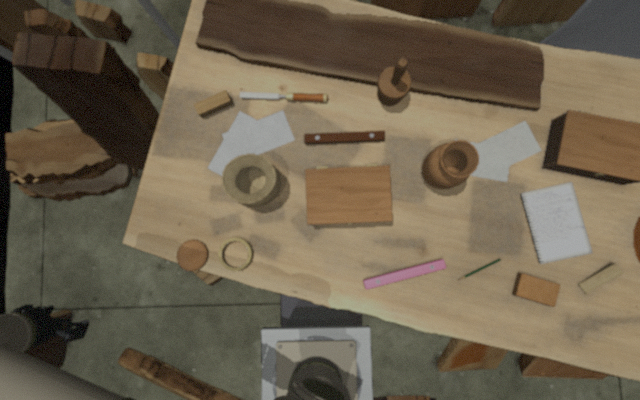

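The scene picture shows the box at (298,205), the dark batten at (361,238), the pink decoy at (198,228), the tall vase at (268,282) and the pale vase at (355,142). In the top view they are at (349,195), (345,138), (405,273), (450,163) and (250,180). There is a second walnut block at (600,145), top view. The box between the two vases is the one at (349,195), and the dark batten with two screws behind it is the one meant. I'll confirm this in an enlarged crop and measure.

```bash
cat > h.py <<'E'
import numpy as np,cv2
from workcell import manip
def cal(n):
    c=manip.get_calibration(n);R=cv2.Rodrigues(c['rvec'])[0]
    K=np.array([[c['fx'],0,c['cx']],[0,c['fy'],c['cy']],[0,0,1]]);return K,np.array([c['k1'],0,0,0.]),R,c['tvec'],c['rvec']
def plane(n,uv,z):
    K,D,R,t,_=cal(n);s=cv2.undistortPoints(np.array(uv,float).reshape(-1,1,2),K,D).reshape(-1,2)
    d=np.c_[s,np.ones(len(s))]@R;c=-R.T@t
    return c+d*((z-c[2])/d[:,2])[:,None]
def cloud(n,d):
    K,D,R,t,_=cal(n);v,u=np.mgrid[:400,:640]
    s=cv2.undistortPoints(np.stack([u,v],-1).reshape(-1,1,2).astype(float),K,D).reshape(400,640,2)
    P=np.concatenate([s*d[...,None],d[...,None]],-1);return (P-t)@R
def proj(n,P):
    K,D,R,t,rv=cal(n);return cv2.projectPoints(np.array(P,float).reshape(-1,1,3),rv,t,K,D)[0].reshape(-1,2)
def rect(n,mask,z):
    m=cv2.morphologyEx(mask.astype(np.uint8),cv2.MORPH_OPEN,np.ones((3,3)))
    cs,_=cv2.findContours(m,cv2.RETR_EXTERNAL,cv2.CHAIN_APPROX_NONE)
    c=max(cs,key=cv2.contourArea)
    P=plane(n,c,z)[:,:2]
    (cx,cy),(w,h),a=cv2.minAreaRect((P*1000).astype(np.float32))
    return (cx,cy),(w,h),a,P
E
python3 - <<'E'
from h import *
p=cv2.imread('pics/top0.png');cv2.imwrite('pics/crop0.png',cv2.resize(p[90:300,200:500],None,fx=2.6,fy=2.6,interpolation=cv2.INTER_CUBIC))
d=np.load('pics/top0.npy');W=cloud('top',d)
reg=np.zeros((400,640),bool);reg[120:240,285:415]=1
z=W[...,2];print('z lid',z[195,349],'bench',z[150,410], 'batten',z[138,345])
print('lid',rect('top',reg&(z>.085)&(z<.11),.097)[:3])
reg[:]=0;reg[120:152,295:395]=1
print('bat depth',rect('top',reg&(z>.018)&(z<.05),.03)[:3])
g=p.max(2);print(np.median(g[reg]))
print('bat col',rect('top',reg&(p[...,2]<130)&(W[...,2]>.005),.03)[:3])
for nm,(a,b,c,e) in {'pale':(140,215,215,290),'tall':(130,195,415,485)}.items():
    r=np.zeros_like(reg);r[a:b,c:e]=1;m=r&(z>.03);P=W[m];
    (c,rr)=cv2.minEnclosingCircle((P[:,:2]*1000).astype(np.float32));print(nm,c,rr,P[:,2].max())
d=np.load('pics/scene0.npy');W2=cloud('scene',d);
for nm,(a,b,c,e) in {'pale':(105,180,328,385),'tall':(235,325,238,302)}.items():
    r=np.zeros_like(reg);r[a:b,c:e]=1;m=r&(W2[...,2]>.03);P=W2[m]
    (c,rr)=cv2.minEnclosingCircle((P[:,:2]*1000).astype(np.float32));print(nm,c,rr,P[:,2].max())
E
```

```text
z lid 0.09662124044474962 bench 7.152745522610186e-05 batten 0.029776916662244194
lid ((530.2911987304688, -101.94483184814453), (164.3364715576172, 235.111572265625), 0.8637736439704895)
bat depth ((709.00830078125, -98.61956787109375), (29.484607696533203, 236.6816864013672), 0.5024447441101074)
140.0
bat col ((707.6749267578125, -98.58944702148438), (31.744314193725586, 236.69203186035156), 0.32782435417175293)
pale (515.7622680664062, 86.6622314453125) 169.6351318359375 1.2949042794829935
tall (524.7269897460938, -238.58956909179688) 214.22177124023438 1.2949042794829935
pale (744.321533203125, -286.5724182128906) 551.85302734375 0.977620747011108
tall (707.6265869140625, -512.7203369140625) 370.05035400390625 0.977620747011108
```

View pics/crop0.png

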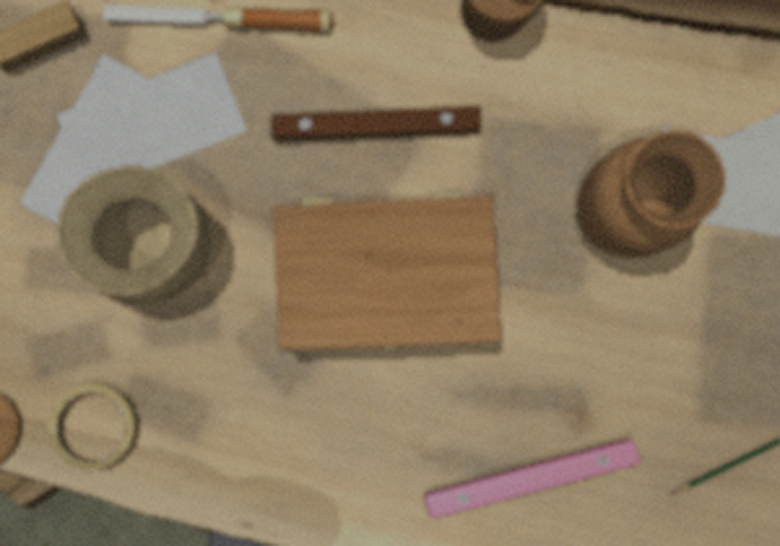

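The crop confirms it. The box is at (385,272) with hinges on its far edge, the dark batten with two screws is at (375,123), the pale vase is to the left and the tall vase to the right. Next I'll refine the edges.

```bash
cat >> h.py <<'E'
def edges(W,reg,zlo,zhi,trim=.03):
    P=W[reg&(W[...,2]>zlo)&(W[...,2]<zhi)]
    # iterate: lines of near and far x edges over y bins, side edges over x bins
    def ln(a,b,fn):
        bins=np.arange(b.min()+trim,b.max()-trim,.006);X=[];Y=[]
        for q in bins:
            s=(b>=q)&(b<q+.006)
            if s.sum()>2: X.append(q+.003);Y.append(fn(a[s]))
        X=np.array(X);Y=np.array(Y);k=np.abs(Y-np.median(Y-0*X))<.06
        f=np.polyfit(X[k],Y[k],1);r=Y-np.polyval(f,X);k=abs(r)<.003+np.median(abs(r));return np.polyfit(X[k],Y[k],1)
    return ln(P[:,0],P[:,1],np.min),ln(P[:,0],P[:,1],np.max)
def look(tag=None):
    p,d=manip.camera('top')
    if tag: cv2.imwrite(f'pics/{tag}.png',p)
    return p,cloud('top',d)
def vase(W,c,zl,zh):
    m=(W[...,2]>zl)&(W[...,2]<zh)&(np.hypot(W[...,0]-c[0],W[...,1]-c[1])<.11)
    q=(W[m][:,:2]*1000).astype(np.float32);return cv2.minEnclosingCircle(q),len(q)
E
python3 - <<'E'
from h import *
d=np.load('pics/top0.npy');W=cloud('top',d)
reg=np.zeros((400,640),bool);reg[150:240,290:410]=1
for f in edges(W,reg,.092,.102): print('lid',np.degrees(np.arctan(-f[0])),np.polyval(f,-.1))
P=W[reg&(W[...,2]>.092)&(W[...,2]<.102)];print('lid y',np.percentile(P[:,1],[.1,1,50,99,99.9]))
reg[:]=0;reg[120:152,295:395]=1
for f in edges(W,reg,.024,.036,.02): print('bat',np.degrees(np.arctan(-f[0])),np.polyval(f,-.1))
P=W[reg&(W[...,2]>.024)&(W[...,2]<.036)];print('bat y',np.percentile(P[:,1],[.1,1,50,99,99.9]))
p0=W[180,250];print(p0,W[163,450])
for c in [(.55,.16),(.57,-.37)]:
  for zl,zh in[(.03,.25),(.14,.16),(.2,.23)]:
    print(c,zl,vase(W,c,zl,zh) if ((W[...,2]>zl)&(W[...,2]<zh)&(np.hypot(W[...,0]-c[0],W[...,1]-c[1])<.11)).any() else 0)
m=(W[...,2]>.02)&(W[...,2]<.3)&(W[...,0]>.25)&(W[...,0]<.9)
l=cv2.connectedComponentsWithStats(m.astype(np.uint8))
for i,s in enumerate(l[2]):
    if i and s[4]>60:
        q=W[l[1]==i];print(s,q.min(0).round(3),q.max(0).round(3))
E
```

```text
lid 1.053919326611611 0.4517646213789214
lid 2.5624934698716233 0.6065993805648067
lid y [-0.21964387 -0.21719471 -0.10363799  0.01320379  0.01568125]
bat 0.5149079237263264 0.6968273000139477
bat 0.5076367301555706 0.7228150824113166
bat y [-0.21647541 -0.21439983 -0.09908311  0.01923981  0.01974636]
[0.5895516  0.18563708 0.00612179] [ 0.62163642 -0.40756581  0.01811912]
(0.55, 0.16) 0.03 (((574.7518310546875, 162.75022888183594), 74.64532470703125), 1913)
(0.55, 0.16) 0.14 (((576.1508178710938, 164.30023193359375), 73.25664520263672), 811)
(0.55, 0.16) 0.2 0
(0.57, -0.37) 0.03 (((601.6804809570312, -375.5516357421875), 59.2751350402832), 1911)
(0.57, -0.37) 0.14 (((601.4205932617188, -375.0928649902344), 56.03871154785156), 368)
(0.57, -0.37) 0.2 (((602.5966186523438, -376.3139953613281), 47.580078125), 434)
[ 328   58  216   52 5688] [ 0.772 -0.685  0.02 ] [ 0.9   -0.057  0.249]
[  32   62  121   67 3784] [0.753 0.428 0.02 ] [0.842 0.713 0.3  ]
[194  90  38  26 503] [0.785 0.235 0.02 ] [0.855 0.343 0.05 ]
[285  93  42   8 249] [ 0.822 -0.049  0.02 ] [0.847 0.074 0.032]
[ 545  109   95   75 5555] [ 0.545 -0.899  0.02 ] [ 0.749 -0.671  0.106]
[304 130  81  13 790] [ 0.695 -0.217  0.02 ] [0.726 0.02  0.037]
[ 422  139   57   50 2002] [ 0.543 -0.432  0.02 ] [ 0.661 -0.317  0.221]
[ 221  153   60   55 1982] [0.504 0.089 0.02 ] [0.644 0.237 0.158]
[ 305  164   87   61 4836] [ 0.448 -0.221  0.079] [0.615 0.016 0.105]
[632 217   8  46 241] [ 0.328 -0.906  0.037] [ 0.449 -0.867  0.071]
[218 238  34  33 328] [0.324 0.183 0.02 ] [0.418 0.279 0.033]
[363 259  84  31 852] [ 0.262 -0.379  0.02 ] [ 0.343 -0.141  0.037]
[602 264  22  17 169] [ 0.276 -0.865  0.02 ] [ 0.321 -0.811  0.032]
[515 273  45  19 556] [ 0.25  -0.689  0.02 ] [ 0.3   -0.571  0.038]
[ 27 304  27  11 106] [0.25  0.61  0.241] [0.282 0.639 0.3  ]
```

```bash
cat >> h.py <<'E'
def mom(P):
    c=P.mean(0);C=np.cov((P-c).T);w,v=np.linalg.eigh(C);a=v[:,1]*np.sign(v[1,1]) # long axis ~ +y
    return c,np.degrees(np.arctan2(-a[0],a[1])),np.sqrt(12*w)
def lid(W):
    m=(abs(W[...,2]-.097)<.006)&(W[...,0]>.40)&(W[...,0]<.76)&(W[...,1]>-.29)&(W[...,1]<.08)
    m=cv2.morphologyEx(m.astype(np.uint8),cv2.MORPH_OPEN,np.ones((3,3)))
    n,l,s,_=cv2.connectedComponentsWithStats(m);i=1+np.argmax(s[1:,4])
    c,a,sz=mom(W[l==i][:,:2]);return c,a,sz,W[l==i][:,:2]
E
python3 - <<'E'
from h import *
d=np.load('pics/top0.npy');W=cloud('top',d)
print(lid(W)[:3])
m=(abs(W[...,2]-.03)<.006)&(abs(W[...,0]-.71)<.03)&(W[...,1]>-.24)&(W[...,1]<.04)
print('bat',mom(W[m][:,:2]))
K,D,R,t,_=cal('top');print(-R.T@t)
E
```

```text
(array([ 0.52877885, -0.10238311]), np.float64(1.2690874628567028), array([0.15612929, 0.23588723]))
bat (array([ 0.70970481, -0.0985452 ]), np.float64(0.55632707409161), array([0.02850496, 0.24024562]))
[ 0.41868953 -0.05245257  1.29490428]
```

```bash
python3 -m crank '[[[0.3,-0.9,0,0,0,0.57,0],[0.3,-0.9,0,0,0,0.57,0],[0.3,-0.9,0,0,0,0.57,0],[0.3,-0.9,0,0,0,0.57,0],[0.3,-0.9,0,0,0,0.57,0],[0.3,-0.9,0,0,0,0.57,0],[0.3,-0.9,0,0,0,0.57,0],[0.3,-0.9,0,0,0,0.57,0]]]' 30; python3 -m crank '[[[0.2,-0.8,0,0,0,0,0],[0.1,-0.8,0,0,-0.6,0,0],[0,-0.8,-0.2,0,-0.6,0,0],[0,0,-0.4,0,-0.6,0,0],[0,0,-0.4,0,-0.6,0,0],[0,0,0,0,-0.6,0,0],[0,0,0,0,0,0,0]]]'
```

```text
clock: 1.1
position: [0.3857, 0.1425, 0.2313]
ee_rot: [0.706, 0.708, 0.0, -0.0]
ft_force: [-0.2, 0.6, 0.2]
grip_width: 0.003
clock: 1.98
position: [0.4028, 0.0004, 0.171]
ee_rot: [0.701, 0.702, 0.092, 0.092]
ft_force: [-0.3, 0.7, 1.0]
grip_width: 0.003
```

```bash
python3 -m crank '[[[0,-0.13,-0.6,0,0,0,0],[0,0,-0.6,0,0,0,0],[0,0,-0.6,0,0,0,0],[0.2,0,0,0,0,0,0],[0,0,0,0,0,0,0]]]'; python3 - <<'E'
from h import *
p,W=look('a1');print(lid(W)[:3]);s,_=manip.camera('scene');cv2.imwrite('pics/a1s.png',cv2.resize(s[100:300,180:420],None,fx=3,fy=3))
E
```

```text
clock: 2.6
position: [0.4181, -0.0076, 0.0705]
ee_rot: [0.701, 0.701, 0.092, 0.094]
ft_force: [-0.5, 0.7, -0.2]
grip_width: 0.005
(array([ 0.5289764 , -0.10289093]), np.float64(1.7809117412521134), array([0.15618976, 0.23630298]))
```

View pics/a1s.png

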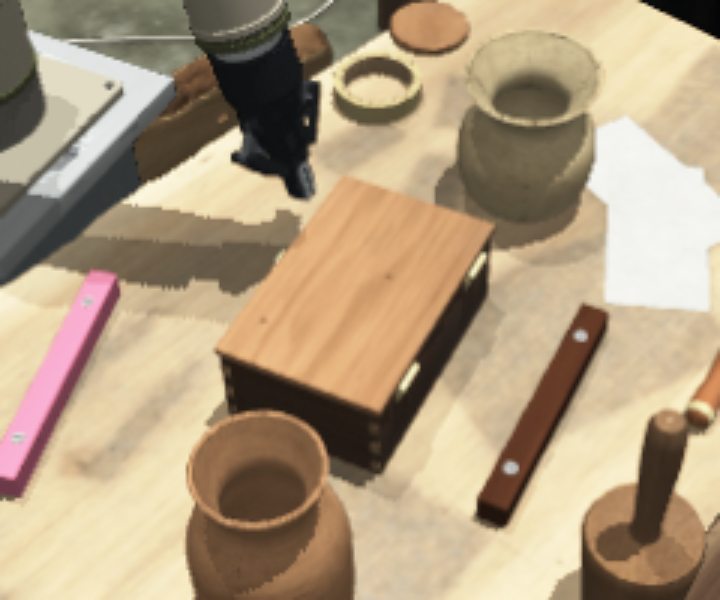

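View pics/a1.png

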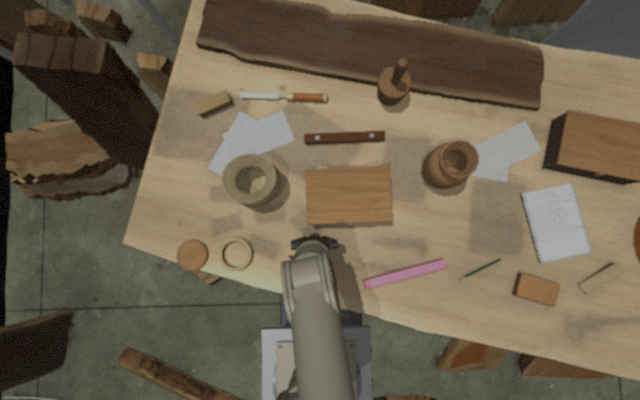

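```bash
python3 -m crank '[[[0,0,-0.13,0,0,0,0],[0.25,0,0,0,0,0,0],[0.12,0,0,0,0,0,0],[0.12,0,0,0,0,0,0],[0.12,0,0,0,0,0,0],[0.12,0,0,0,0,0,0],[0.0,0,0,0,0,0,0]]]'; python3 - <<'E'
from h import *
p,W=look('a2');print(lid(W)[:3])
E
```

```text
clock: 3.58
position: [0.4599, -0.0071, 0.061]
ee_rot: [0.7, 0.702, 0.092, 0.093]
ft_force: [-1.5, -0.4, -0.1]
grip_width: 0.005
(array([ 0.53954056, -0.10681832]), np.float64(-1.2015896400043333), array([0.15715892, 0.23411623]))
```

```bash
python3 - <<'E'
from h import *
p=cv2.imread('pics/a2.png');cv2.imwrite('pics/a2c.png',cv2.resize(p[110:270,260:440],None,fx=4,fy=3.7,interpolation=cv2.INTER_CUBIC))
s,_=manip.camera('scene');cv2.imwrite('pics/a2s.png',cv2.resize(s[120:280,220:400],None,fx=4,fy=3.7))
E
```

```text
(no output)
```

View pics/a2c.png

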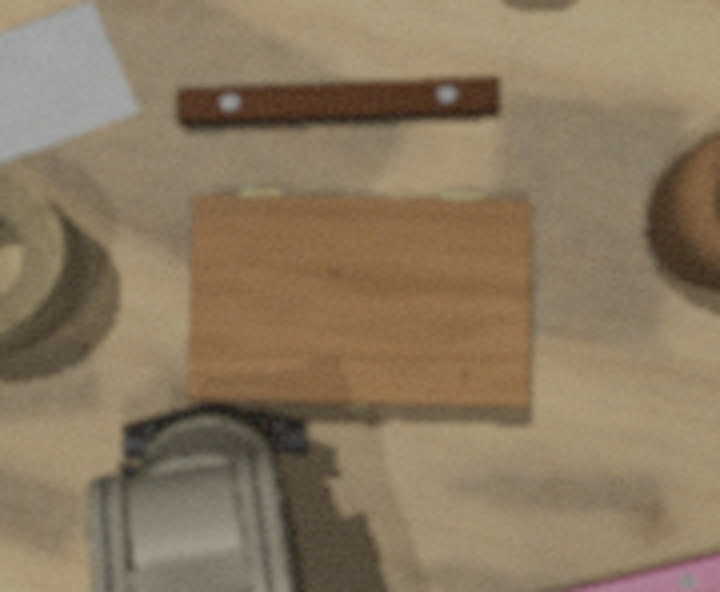

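View pics/a2s.png

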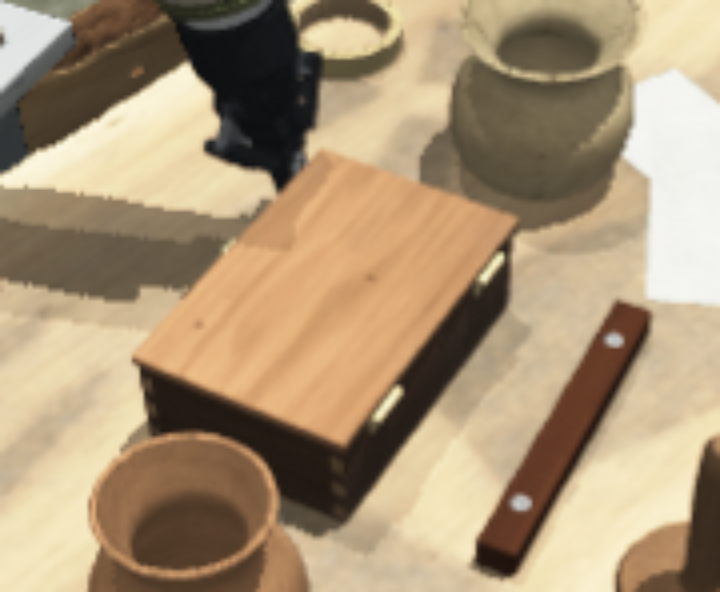

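```bash
python3 -m crank '[[[-0.1,0.08,0,0,0,0,0],[0.1,0,0,0,0,0,0],[0.08,0,0,0,0,0,0],[0.08,0,0,0,0,0,0],[0.08,0,0,0,0,0,0],[0,0,0,0,0,0,0]]]'; python3 - <<'E'
from h import *
p,W=look('a3');print(lid(W)[:3])
E
```

```text
clock: 4.42
position: [0.4746, -0.0023, 0.0611]
ee_rot: [0.7, 0.702, 0.092, 0.093]
ft_force: [-1.5, 0.4, -0.0]
grip_width: 0.0
(array([ 0.54894131, -0.11009844]), np.float64(-6.13439519793492), array([0.1572522 , 0.23497309]))
```

```bash
python3 -m crank '[[[0.07,0,0,0,0,0,0],[0.07,0,0,0,0,0,0],[0.06,0,0,0,0,0,0],[0,0,0,0,0,0,0]]]'; python3 - <<'E'
from h import *
p,W=look('a4');print(lid(W)[:3])
E
```

```text
clock: 4.97
position: [0.4866, -0.0025, 0.0612]
ee_rot: [0.7, 0.702, 0.092, 0.093]
ft_force: [-1.4, 1.4, -0.7]
grip_width: 0.0
(array([ 0.55578081, -0.11304643]), np.float64(-8.237903232056869), array([0.15746442, 0.23383606]))
```

```bash
python3 -m crank '[[[0.07,0,0,0,0,0,0],[0.05,0,0,0,0,0,0],[0,0,0,0,0,0,0],[-0.5,0,0,0,0,0,0],[-0.3,0,0,0,0,0,0],[0,0,0,0,0,0,0]]]'; python3 - <<'E'
from h import *
p,W=look('a5');c,a,s,P=lid(W);print(c,a,s)
def bx(c,a,pt):
    t=np.radians(a);return c+np.array([.001,0])+np.array([[np.cos(t),-np.sin(t)],[np.sin(t),np.cos(t)]])@pt
print('right contact',bx(c,a,[-.076,-.1]),'left',bx(c,a,[-.076,.1]))
E
```

```text
clock: 5.78
position: [0.4457, -0.0025, 0.0617]
ee_rot: [0.7, 0.702, 0.093, 0.093]
ft_force: [0.8, -0.1, -0.6]
grip_width: -0.002
[ 0.56006735 -0.11438942] -9.969350441817774 [0.15843898 0.23357011]
right contact [ 0.46890278 -0.19972225] left [ 0.50352705 -0.00274215]
```

```bash
python3 -m crank '[[[-0.15,-0.8,0,0,0,0,0],[0,-0.9,0,0,0,0,0],[0,-0.9,0,0,0,0,0],[0,-0.66,0,0,0,0,0],[0,0,0,0,0,0,0]]]'; python3 -m crank '[[[0.2,0,0,0,0,0,0],[0.1,0,0,0,0,0,0],[0.08,0.01,0,0,0,0,0],[0.08,0.01,0,0,0,0,0],[0.08,0.01,0,0,0,0,0],[0.08,0.01,0,0,0,0,0],[0,0,0,0,0,0,0]]]'; python3 - <<'E'
from h import *
p,W=look('b1');print(lid(W)[:3])
E
```

```text
clock: 6.45
position: [0.4375, -0.2021, 0.062]
ee_rot: [0.702, 0.7, 0.092, 0.095]
ft_force: [1.1, -0.4, 0.1]
grip_width: -0.003
clock: 7.32
position: [0.4736, -0.1953, 0.0609]
ee_rot: [0.7, 0.702, 0.092, 0.093]
ft_force: [-2.2, -1.6, -0.0]
grip_width: -0.002
(array([ 0.57089566, -0.11015802]), np.float64(-7.745663084695214), array([0.15704882, 0.23408326]))
```

```bash
python3 -m crank '[[[0.06,0.01,0,0,0,0,0],[0.06,0.01,0,0,0,0,0],[0.06,0.01,0,0,0,0,0],[0.06,0.01,0,0,0,0,0],[0.06,0.01,0,0,0,0,0],[0,0,0,0,0,0,0]]]'; python3 - <<'E'
from h import *
p,W=look('b2');print(lid(W)[:3])
E
```

```text
clock: 8.12
position: [0.4924, -0.1924, 0.0614]
ee_rot: [0.7, 0.702, 0.092, 0.093]
ft_force: [-2.0, -0.9, -1.0]
grip_width: -0.003
(array([ 0.58368242, -0.10429976]), np.float64(-3.520742494973316), array([0.15772812, 0.23292404]))
```

```bash
python3 -m crank '[[[-0.1,-0.12,0,0,0,0,0],[0,-0.12,0,0,0,0,0],[0.08,0,0,0,0,0,0],[0.06,0,0,0,0,0,0],[0.06,0,0,0,0,0,0],[0.06,0,0,0,0,0,0],[0.06,0,0,0,0,0,0],[0,0,0,0,0,0,0]]]'; python3 - <<'E'
from h import *
p,W=look('b3');print(lid(W)[:3])
E
```

```text
clock: 9.18
position: [0.505, -0.2071, 0.061]
ee_rot: [0.7, 0.702, 0.092, 0.093]
ft_force: [-1.8, -1.0, 0.1]
grip_width: -0.003
(array([ 0.5922165 , -0.10108798]), np.float64(-0.7707883502312334), array([0.15891656, 0.23282505]))
```

```bash
python3 -m crank '[[[0.06,-0.02,0,0,0,0,0],[0.06,-0.02,0,0,0,0,0],[0.06,-0.02,0,0,0,0,0],[0.06,-0.02,0,0,0,0,0],[0,0,0,0,0,0,0]]]'; python3 - <<'E'
from h import *
p,W=look('b4');print(lid(W)[:3])
E
```

```text
clock: 9.85
position: [0.5199, -0.2119, 0.0613]
ee_rot: [0.7, 0.702, 0.092, 0.093]
ft_force: [-0.8, -0.7, 0.0]
grip_width: 0.002
(array([ 0.59990596, -0.10019149]), np.float64(2.5276349101460815), array([0.15768845, 0.2346984 ]))
```

```bash
python3 -m crank '[[[0.06,-0.025,0,0,0,0,0],[0.06,-0.025,0,0,0,0,0],[0.06,-0.025,0,0,0,0,0],[0.04,-0.02,0,0,0,0,0],[0,0,0,0,0,0,0]]]'; python3 - <<'E'
from h import *
p,W=look('b5');print(lid(W)[:3])
cv2.imwrite('pics/b5c.png',cv2.resize(p[110:270,260:440],None,fx=4,fy=3.7,interpolation=cv2.INTER_CUBIC))
E
```

```text
clock: 10.52
position: [0.5329, -0.2177, 0.0613]
ee_rot: [0.7, 0.702, 0.092, 0.093]
ft_force: [-2.0, 0.6, 0.0]
grip_width: 0.001
(array([ 0.60575363, -0.10155933]), np.float64(5.942006643113428), array([0.1579521 , 0.23324008]))
```

View pics/b5c.png

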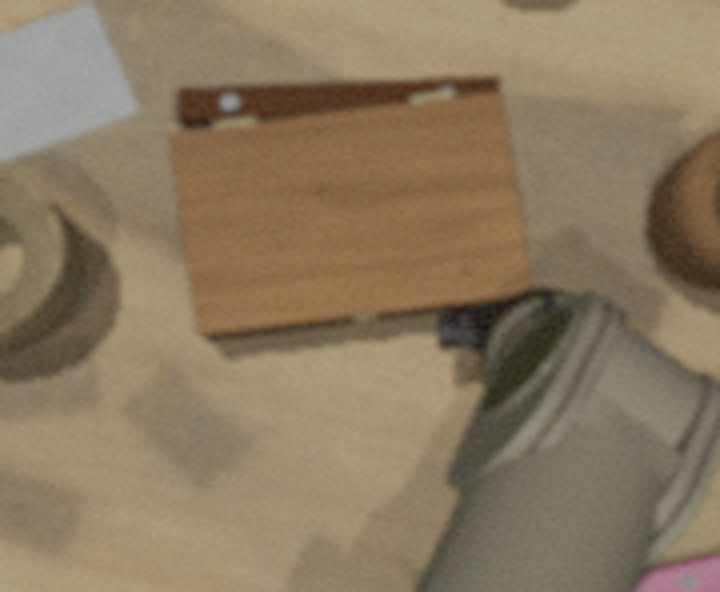

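```bash
python3 -m crank '[[[-0.6,0,0,0,0,0,0],[-0.3,0.5,0,0,0,0,0],[0,1,0,0,0,0,0],[0,1,0,0,0,0,0],[0,0.9,0,0,0,0,0],[0,0.06,0,0,0,0,0],[0,0,0,0,0,0,0]]]'; python3 - <<'E'
from h import *
p,W=look('c0');print(lid(W)[:3])
E
```

```text
clock: 11.45
position: [0.479, -0.0099, 0.0615]
ee_rot: [0.7, 0.702, 0.093, 0.093]
ft_force: [-0.2, 0.4, 0.1]
grip_width: 0.004
(array([ 0.60567742, -0.10128566]), np.float64(6.352794528666), array([0.15798056, 0.23530728]))
```

```bash
python3 -m crank '[[[0.25,0,0,0,0,0,0],[0.15,0,0,0,0,0,0],[0.06,0,0,0,0,0,0],[0.06,0.02,0,0,0,0,0],[0.06,0.02,0,0,0,0,0],[0.06,0.02,0,0,0,0,0],[0.06,0.02,0,0,0,0,0],[0,0,0,0,0,0,0]]]'; python3 - <<'E'
from h import *
p,W=look('c1');print(lid(W)[:3])
E
```

```text
clock: 12.5
position: [0.5207, -0.0048, 0.0611]
ee_rot: [0.7, 0.702, 0.092, 0.093]
ft_force: [-1.0, 1.2, -1.2]
grip_width: 0.003
(array([ 0.61149478, -0.10219024]), np.float64(2.822280982922278), array([0.15709242, 0.23468583]))
```

```bash
python3 -m crank '[[[0.05,0.02,0,0,0,0,0],[0.05,0.02,0,0,0,0,0],[0.05,0.02,0,0,0,0,0],[0.05,0.02,0,0,0,0,0],[0,0,0,0,0,0,0]]]'; python3 - <<'E'
from h import *
p,W=look('c2');print(lid(W)[:3])
E
```

```text
clock: 13.18
position: [0.5331, -0.0002, 0.0614]
ee_rot: [0.7, 0.702, 0.092, 0.093]
ft_force: [-1.0, -0.4, -0.7]
grip_width: 0.002
(array([ 0.61795164, -0.1017813 ]), np.float64(-0.7311993746606275), array([0.15787589, 0.23495679]))
```

```bash
python3 -m crank '[[[-0.6,0,0,0,0,0,0],[0,-0.7,0,0,0,0,0],[0,-0.9,0,0,0,0,0],[0,-0.9,0,0,0,0,0],[0,-0.9,0,0,0,0,0],[0.2,0,0,0,0,0,0],[0.1,0,0,0,0,0,0],[0,0,0,0,0,0,0]]]'; python3 - <<'E'
from h import *
p,W=look('d0');print(lid(W)[:3])
E
```

```text
clock: 14.22
position: [0.5153, -0.2029, 0.0612]
ee_rot: [0.699, 0.703, 0.092, 0.093]
ft_force: [-0.6, -0.6, 0.1]
grip_width: 0.002
(array([ 0.61752766, -0.10083651]), np.float64(-0.03525510939615422), array([0.15849082, 0.23524057]))
```

```bash
python3 -m crank '[[[0.1,0,0,0,0,0,0],[0.1,0,0,0,0,0,0],[0.06,0.01,0,0,0,0,0],[0.06,0.03,0,0,0,0,0],[0.03,0.02,0,0,0,0,0]]]'; python3 -m crank '[[[0.03,0.02,0,0,0,0,0],[0.0,0.0,0,0,0,0,0]]]'; python3 - <<'E'
from h import *
for i in range(3):
    p,W=look('d1');print(lid(W)[:3])
E
```

```text
clock: 14.9
position: [0.5348, -0.2013, 0.0608]
ee_rot: [0.701, 0.702, 0.091, 0.093]
ft_force: [-4.7, -3.7, 0.4]
grip_width: 0.002
clock: 15.15
position: [0.5361, -0.2003, 0.0606]
ee_rot: [0.701, 0.701, 0.091, 0.092]
ft_force: [-5.1, -2.7, 1.4]
grip_width: 0.001
(array([ 0.61975028, -0.09959053]), np.float64(1.8875035506961895), array([0.15717349, 0.23507353]))
(array([ 0.61957695, -0.09996678]), np.float64(0.7181587770537077), array([0.15757682, 0.23359243]))
(array([ 0.61970212, -0.09961282]), np.float64(1.0678273686021886), array([0.15735124, 0.23422051]))
```

```bash
python3 -m crank '[[[-0.6,0,0,0,0,0,0],[0,0.6,0,0,0,0,0],[0,0.9,0,0,0,0,0],[0,0.9,0,0,0,0,0],[0,0.9,0,0,0,0,0],[0.2,0,0,0,0,0,0],[0.2,0,0,0,0,0,0],[0,0,0,0,0,0,0]]]'; python3 -m crank '[[[0.06,0,0,0,0,0,0],[0.05,0,0,0,0,0,0],[0.04,0,0,0,0,0,0],[0.03,0,0,0,0,0,0],[0,0,0,0,0,0,0]]]'; python3 - <<'E'
from h import *
L=[lid(look()[1]) for i in range(4)];print(np.mean([l[0] for l in L],0),[round(l[1],2) for l in L])
E
```

```text
clock: 16.3
position: [0.5262, -0.0031, 0.0613]
ee_rot: [0.701, 0.701, 0.092, 0.094]
ft_force: [0.3, -1.2, -0.6]
grip_width: 0.001
clock: 16.92
position: [0.5341, -0.0018, 0.0602]
ee_rot: [0.701, 0.702, 0.091, 0.091]
ft_force: [-9.8, -0.8, 6.1]
grip_width: -0.0
[ 0.61996255 -0.10063664] [np.float64(-0.58), np.float64(-0.39), np.float64(-0.7), np.float64(-0.31)]
```

```bash
python3 -m crank '[[[0.04,0,0,0,0,0,0],[0.03,0,0,0,0,0,0],[0,0,0,0,0,0,0]]]';python3 -m crank '[[[-0.8,0,0,0,0,0,0],[-0.5,0,0,0,0,0,0],[0,0,0,0,0,0,0]]]'; python3 - <<'E'
from h import *
L=[];B=[]
for i in range(6):
    p,W=look('e0');L.append(lid(W));m=(abs(W[...,2]-.03)<.006)&(abs(W[...,0]-.71)<.03)&(W[...,1]>-.24)&(W[...,1]<.04)
print(np.mean([l[0] for l in L],0),[round(l[1],2) for l in L],np.mean([l[2] for l in L],0))
cv2.imwrite('pics/e0c.png',cv2.resize(p[110:270,260:440],None,fx=4,fy=3.7,interpolation=cv2.INTER_CUBIC))
s,_=manip.camera('scene');cv2.imwrite('pics/e0s.png',cv2.resize(s[120:280,220:400],None,fx=4,fy=3.7))
E
```

```text
clock: 17.5
position: [0.5345, -0.0018, 0.0584]
ee_rot: [0.701, 0.702, 0.088, 0.088]
ft_force: [-27.8, 0.6, 16.9]
grip_width: 0.001
clock: 17.88
position: [0.4607, -0.0013, 0.0609]
ee_rot: [0.7, 0.702, 0.092, 0.092]
ft_force: [0.7, -0.1, 0.1]
grip_width: -0.001
[ 0.61949875 -0.10024274] [np.float64(1.22), np.float64(-0.15), np.float64(0.74), np.float64(0.16), np.float64(0.21), np.float64(0.17)] [0.15804716 0.23457318]
```

View pics/e0c.png

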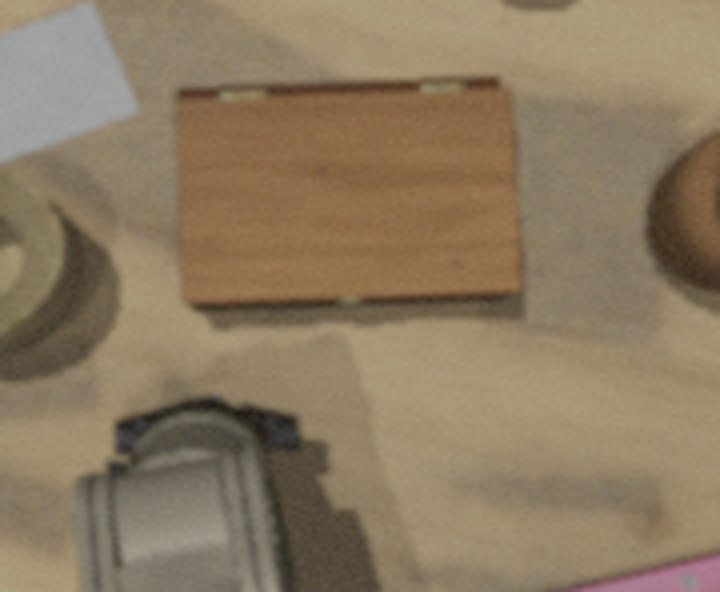

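View pics/e0s.png

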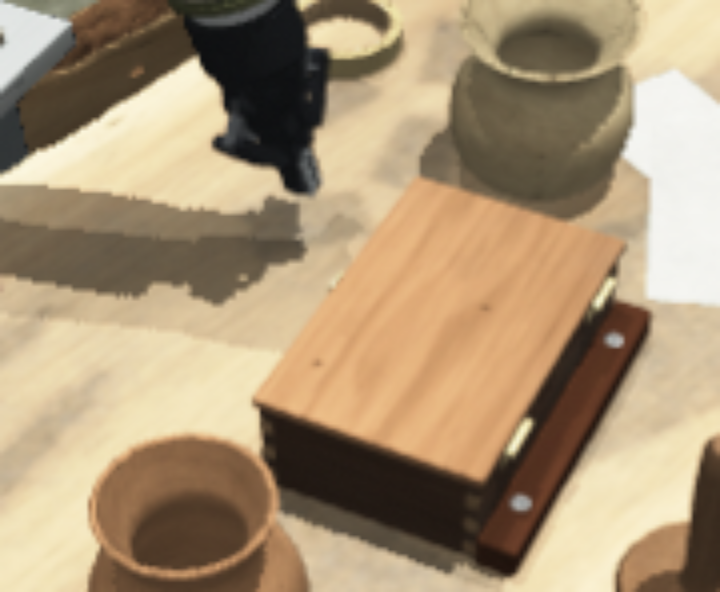

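The left end was firmly against the batten: the force rose to 28 N with no further travel. I'll seat the right corner the same way.

```bash
python3 -m crank '[[[0.3,-0.3,0,0,0,0,0],[0.3,-1,0,0,0,0,0],[0.2,-1,0,0,0,0,0],[0.1,-0.95,0,0,0,0,0],[0.14,-0.08,0,0,0,0,0],[0,0,0,0,0,0,0]]]';python3 -m crank '[[[0.08,0,0,0,0,0,0],[0.06,0,0,0,0,0,0],[0.05,0,0,0,0,0,0],[0.04,0,0,0,0,0,0],[0,0,0,0,0,0,0]]]'
```

```text
clock: 18.98
position: [0.525, -0.2014, 0.0608]
ee_rot: [0.701, 0.702, 0.092, 0.093]
ft_force: [-0.2, 0.6, -0.7]
grip_width: -0.003
clock: 19.6
position: [0.5363, -0.2005, 0.0602]
ee_rot: [0.7, 0.702, 0.091, 0.091]
ft_force: [-12.2, 2.5, 7.1]
grip_width: -0.002
```

```bash
python3 -m crank '[[[0.04,0,0,0,0,0,0],[0,0,0,0,0,0,0]]]';python3 -m crank '[[[-0.7,0,0,0,0,0,0],[-0.7,0,0.3,0,0,0,0],[0,0.5,0.9,0,0,0,0],[0,0,0.9,0,0,0,0],[0,0,0,0,0,0,0]]]'; python3 - <<'E'
from h import *
L=[]
for i in range(8):
    p,W=look('f0');L.append(lid(W))
print(np.mean([l[0] for l in L],0),np.mean([l[1] for l in L]),np.mean([l[2] for l in L],0))
# side ends from sides of lid vs batten in colour/depth
for c in [(.575,.163),(.602,-.375)]: print(vase(W,c,.03,.25))
s,_=manip.camera('scene');cv2.imwrite('pics/f0s.png',cv2.resize(s[120:280,220:400],None,fx=4,fy=3.7))
E
```

```text
clock: 19.85
position: [0.5365, -0.2008, 0.0593]
ee_rot: [0.701, 0.702, 0.09, 0.089]
ft_force: [-21.9, 2.3, 13.2]
grip_width: 0.002
clock: 20.48
position: [0.4594, -0.1711, 0.1918]
ee_rot: [0.7, 0.702, 0.095, 0.096]
ft_force: [-0.5, 0.5, -0.9]
grip_width: 0.001
[ 0.61933348 -0.10021135] 0.5138110224648939 [0.15795498 0.235242  ]
(((575.0078735351562, 162.9915771484375), 74.6076889038086), 1912)
(((600.9095458984375, -374.30938720703125), 59.099796295166016), 1910)
```

View pics/f0s.png

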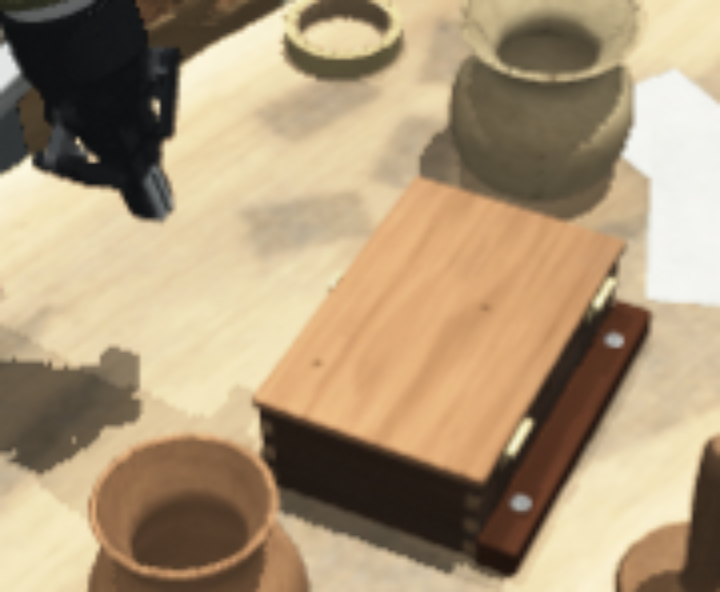

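The last scene picture shows the box flush along the batten, ends aligned, with the gripper clear. Box 0.51° against batten 0.56°; y is within about 1 mm, and both vases are within 1.5 mm of where they started.

```bash
python3 -c "
from workcell import manip
print(manip.hand_in())"
```

```text
the job is handed in; nothing more can be done
None
```

The walnut box is home against the batten and the job is handed in, at about 21 s of the 56 s allowed. I pushed with the closed, slightly tilted fingertips on the near face, about 90 to 105 mm either side of the middle.

- **Pushes:** I pushed the left corner to about −10.5° from square, then the right corner to about +5.5°. I stopped that swing short of ten degrees because the rear corner was about 3 mm from the batten. I then pushed left to about −1°, right, left, and a last right push to seat it.
- **Square and seated:** At the last look the box was at 0.51° and the batten at 0.56°. Each end stopped firmly against the batten, at 28 N on the left and 22 N on the right.
- **Position:** The box is about 1 mm off centre along the batten. Measured depth came out 1.4 mm short of home, within the 2 mm calibration. Because both ends stopped solidly, I take it as touching.
- **Vases:** Both measured within 1.5 mm of where they started, which is about the measuring noise. I never approached either of them.
- **Disagreement:** Single angle readings scattered by up to about 0.7°, so I averaged the final one over eight pictures.

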